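# Level the console shelf and hold the spirit level pressed

### The arm

A 6-joint arm with a two-finger parallel gripper is mounted at the origin on the work surface. World frame = base frame: x ahead of the robot, y to its left, z up, the work surface at z = 0. Lengths are in m, angles in rad, forces in N, time in s.
With the tool pointing down it reaches from about 0.275 to 0.875 m from the base axis. Payload 12.5 kg.
Tool frame: the origin (TCP) lies on the front face of the gripper's body, between the roots of the fingers; the fingertips stand 73 mm ahead of it and the grasp point (between the pads) lies 54 mm ahead of it; z points along the fingers, y is the direction in which the jaws open and shut (so a half turn about z gives the same grasp; the last joint's range is limited). The gripper opens to 85 mm and grips with 20 to 120 N. Pads are 22 mm wide; open, the fingers measure 114 mm over their backs; the gripper's body (76 mm by 85 mm) begins 54 mm behind the grasp point. The pads swing forward as they close: fully open they stand 13 mm farther back than shut.
Start: joints at [-1.377, 0.351, 1.652, -0, 1.139, -0.085], TCP at [0.151, -0.529, 0.304] pointing down, gripper open.
Joint ranges: [-2.75, 2.75], [-0.79, 2.1], [0.01, 2.65], [-1.57, 4.71], [0.07, 3.14], [-2.87, 2.87]. Speed limits (rad/s): [2.22, 2.22, 2.79, 3.14, 3.14, 3.14].

### API

Orientations are given as a unit quaternion [x, y, z, w].
In Python, from cell import * gives the robot as it stands.
- The arm moves only by the shell command python3 -m inch 'ROWS' [OPENING] [FORCE]. ROWS is a JSON object of lists of equal length, an entry for each row: "delta_pos": the shift along the tool's x, y, z in mm, a list of three; "twist": the turn about the tool's z in degrees. In form: {"delta_pos": [[tx, ty, tz], ...], "twist": [twist, ...]}. A call has 1 to 8 rows; each row is the pose to reach, as a shift and turn from the pose commanded when the call began, along the tool's axes at that moment; what a row does not reach only later rows make up. A row lasts 1/10 s, in which the tool goes at most 50 mm and 8.59 degrees, less where a joint would pass 70% of its speed; a pose out of reach is approached as far as the arm can. A call with a gripper value outside its range is refused whole. OPENING is the opening in per cent of the stroke, from 0 (shut) to 100 (fully open), set as the call begins (- or left out, the last holds). The fingers move at their own pace and stop on an object; FORCE is the grip in N (left out, the last holds). Time passes only in rows, so rows that repeat a pose let the fingers close. It gives the time, the measured TCP pose, the force and the opening at its end, in the units of the state.
- get_obs(): the state, without advancing time (a new reading comes with each control period).
- snapshot(name): name is "scene" or "side" or "wrist"; returns (picture, depth): 400x640x3 uint8, red, green, blue; 400x640 float32, m along the optical axis (not along the pixel's ray), 0 where there is no reading.
- calibration(name): a dict with "vfov" (degrees; the focal length in pixels is half the picture's height over the tangent of half this angle, whatever the lens; pixels are square), "cx", "cy" (the principal point, pixels), "world_from_camera" (4x4, takes a point from camera to world coordinates). Camera axes: x right, y down, z forward; pixel columns grow to the right and rows downward; lengths in m; the calibration is good to about 2 mm. The wrist camera is an equidistant fisheye: a pixel r from the principal point sees the ray r / f radians off the axis. A picture is of the moment at which its call begins: read the wrist's pose just before it. calibration takes no time and is no camera call; for the wrist camera it gives the pose at the moment of the call.
- hand_in(): hands the job in, once; it reports no verdict.
The state is a dict: "time_s": time; "q": joint angles; "qvel": joint speeds; "tau": joint torques, N m; "ee_pos": TCP position; "tool_rot": TCP orientation; "ft_force": force on the tool from outside, world axes, zero at the start; "wrist_torque": the same for the moment, N m; "finger_gap": finger opening in m.
Only numpy, scipy, OpenCV 4.12 (cv2) and the standard library are available. Lean on these libraries where they do the work, as an engineer would, in place of code of your own. Each camera call takes 0.05 s, during which the arm holds its last target. There are 200 camera calls.

### The job

The little teak shelf on the hall console droops at the end that has the hand-screw foot. Stand the yellow spirit level on the board, along its length, let go of it, and wind the foot by its black wing knob until the bubble rests between its two black lines; then press the level down flat on the board with the fingers, lightly but surely, and finish like that, still pressing, with the bubble between its lines and the knob let go, so that I can tighten the lock nut. Do not drop the level or knock it over, and leave the other things on the console where they are.

Things in the scene. Friction and masses are not known exactly. Their poses are not given: they have to be found in the camera images.
- level: yellow and black spirit level, 200 x 26 x 36 mm high, 0.4 kg, loose, standing upright on the console at the start. Origin: centre of its underside; x along its length, z up. Green vial let into the middle of the top edge (window 66 mm long, side walls 3 mm); the top is flat and solid 35 to 100 mm either side of the middle. Grip it across its 26 mm width at the middle.
- bubble (a joint): place of the pale bubble (18 mm long) along the vial, m: 0 is the middle, positive towards the level's +x end. The black lines stand 22 mm apart, so within 2 mm of the middle the bubble lies between them. It runs to the higher end, 1.3 mm per mrad of slope, and settles in about 1 s.
- shelf: the shelf's fixed steel leg, screwed to the console. Origin: on the console under the middle of the board; y along the board towards the leg and hinge. The screw foot carries the other (-y) end: turned clockwise seen from above it raises that end, 4.1 mrad per rad, so the bubble of a level along the board moves 5.3 mm per rad towards the foot.
- board_mid (a point): middle of the top face of the teak board, 360 (y) x 130 (x) x 18 mm, about 92 mm above the console; tilts with the board, y along its length towards the hinge (165 mm from here); the screw's axis is 145 mm from here towards -y. Room for the level from 110 mm on the foot side to 180 mm on the hinge side.
- foot_grip (a point): grip point of the black wing knob on top of the foot's screw, on its upright axis, 128 mm above the console. The wings are a bar 50 mm long along this point's x, 12 mm thick along its y, from 106 to 137 mm above the console; they turn with the screw. It stays where it is left, needs about 0.06 N m, and at most half a turn clockwise makes the board level.
- brush: wooden shoe brush lying on its back, dark bristles up, 170 x 46 x 44 mm high, loose bystander. Origin: centre of its underside, x along its length.
- tumbler: frosted glass tumbler, 76 mm across, 100 mm high, loose bystander. Origin: centre of its underside.
- case: black sunglasses case, 165 x 66 x 50 mm, loose bystander. Origin: centre of its underside, x along its length.
- dish: white ceramic evil-eye dish, 116 mm across, 28 mm high, loose bystander. Origin: centre of its underside.
- keys: chrome keyring with two keys, lying flat, 85 mm long, 4 mm high, loose bystander. Origin: centre of the ring.
Mind the look-alikes: they are no part of the job. Several things have the shape of the level; the one meant has the colours described above.

How it is judged:
By the outcome, as a careful person would: the job done as asked, in the order asked, and still so for the second after the job is handed in, while the arm keeps its last pose, push and grip.
It also fails if it takes over 66 s, if anything falls off the work surface, if the arm or the gripper's body presses on something with over 40 N, if the wrist force passes 120 N, or if a joint passes its speed limit or range.

## Working session

There is one attempt and no reset: what is moved stays moved. The work goes in short steps, Python scripts to look and compute and a shell command to move; the robot and the scene stay as the last step left them, time stands still between calls to the robot, and variables do not carry over. Pictures are saved under pics/ and viewed, about 8 in all and at most 12, crops included, and the job is handed in when it is done.

```bash
mkdir -p pics; ls
cat > h.py <<'E'
from cell import *
import numpy as np, cv2
def f(c): return 200/np.tan(np.radians(c["vfov"])/2)
def pts(name, depth, c=None):
    c=c or calibration(name); v,u=np.mgrid[0:400,0:640]; F=f(c)
    P=np.stack([(u-c["cx"])/F*depth,(v-c["cy"])/F*depth,depth,np.ones_like(depth)],-1)
    return (P@np.array(c["world_from_camera"]).T)[...,:3]
def save(n,im,k=1): cv2.imwrite("pics/"+n+".png",cv2.resize(im[...,::-1],None,fx=k,fy=k))
E
python3 - <<'E'
from h import *
o=get_obs();print({k:np.round(v,3).tolist() for k,v in o.items()})
for n in("scene","side"):
    im,d=snapshot(n);c=calibration(n);np.savez(n+"0.npz",im=im,d=d);save(n+"0",im,1.25);print(n,c["vfov"],c["cx"],c["cy"],np.round(c["world_from_camera"],3).tolist())
E
```

```text
pics
{'time_s': 0.0, 'q': [-1.377, 0.351, 1.652, -0.0, 1.139, -0.085], 'qvel': [-0.0, 0.001, 0.001, -0.002, -0.001, 0.001], 'tau': [-0.001, -50.61, -29.14, -0.0, 0.005, 0.0], 'ee_pos': [0.151, -0.529, 0.303], 'tool_rot': [0.99, 0.139, -0.0, -0.001], 'ft_force': [-0.483, -0.077, -0.194], 'wrist_torque': [-0.017, -0.054, -0.025], 'finger_gap': 0.085}
scene 56.026818672537594 318.2336394397776 198.75577195707726 [[-0.182, 0.844, -0.504, 0.955], [0.983, 0.149, -0.105, 0.138], [-0.014, -0.515, -0.857, 0.969], [0.0, 0.0, 0.0, 1.0]]
side 57.82111216761284 318.6165269939977 193.3329274475575 [[-0.96, -0.173, 0.219, 0.168], [-0.279, 0.59, -0.757, 0.967], [0.002, -0.788, -0.615, 0.872], [0.0, 0.0, 0.0, 1.0]]
```

View pics/scene0.png

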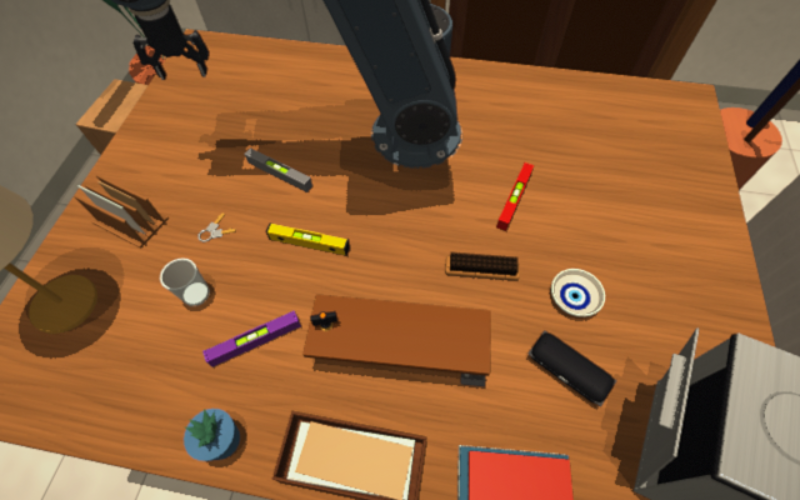

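View pics/side0.png

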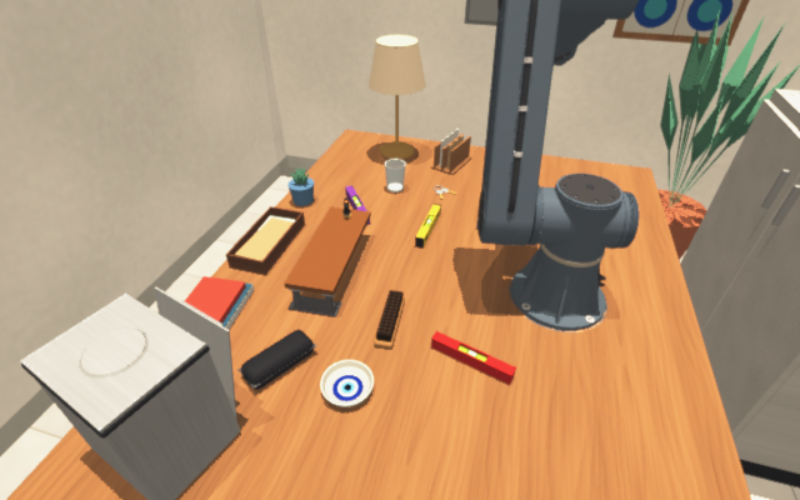

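The scene view shows the yellow level at about (307,238), the board spanning x 305–490 and y 297–370, and the knob at (323,320). The side view agrees. Next I measure these from depth.

Run:
```python
from h import *
z=np.load("scene0.npz");im,d=z["im"],z["d"];P=pts("scene",d)
hsv=cv2.cvtColor(im,cv2.COLOR_RGB2HSV)
roi=lambda a,b,c,e:(np.s_[int(c/1.25):int(e/1.25),int(a/1.25):int(b/1.25)])
def rep(n,r,m):
    Q=P[r][m]; Q=Q[Q[:,2]>-.05]
    zt=np.percentile(Q[:,2],[2,50,90,98]); print(n,len(Q),"z",zt.round(4)); return Q
r=roi(255,365,215,262); H=hsv[r]; Pr=P[r]
Q=rep("level",r,Pr[...,2]>.03)
R=cv2.minAreaRect((Q[:,:2]*1000).astype(np.float32)); print(R, cv2.boxPoints(R).round(0).tolist())
r=roi(290,505,285,390);Pr=P[r];m=(Pr[...,2]>.07)&(Pr[...,2]<.103)
Q=rep("board",r,m)
A=np.c_[Q[:,:2],np.ones(len(Q))]
k=np.ones(len(Q),bool)
for _ in range(5):
    c=np.linalg.lstsq(A[k],Q[k,2],rcond=None)[0]; k=abs(A@c-Q[:,2])<.003
print("plane",c, k.sum());R=cv2.minAreaRect((Q[k][:,:2]*1000).astype(np.float32));print(R,cv2.boxPoints(R).round(0).tolist())
r=roi(300,350,300,340);Pr=P[r];Q=rep("knob",r,(Pr[...,2]>.108))
R=cv2.minAreaRect((Q[:,:2]*1000).astype(np.float32));print(R)
Q2=Q[Q[:,2]>.125];print(len(Q2),cv2.minAreaRect((Q2[:,:2]*1000).astype(np.float32)))
cv2.imwrite("pics/knob.png",cv2.resize(im[roi(255,365,215,345)][...,::-1],None,fx=7,fy=5.5,interpolation=2))
```

```text
level 530 z [0.0304 0.0353 0.0381 0.0409]
((626.7299194335938, -20.97357177734375), (710.1849365234375, 162.0464630126953), 38.6768684387207) [[299.0, -180.0], [400.0, -306.0], [955.0, 138.0], [853.0, 264.0]]
board 7326 z [0.0827 0.0907 0.093  0.0944]
plane [0.00038801 0.00867044 0.08991553] 6727
((624.8994140625, 65.46321105957031), (131.69834899902344, 359.9057312011719), 3.972576856613159) [[547.0, 240.0], [572.0, -119.0], [703.0, -109.0], [678.0, 250.0]]
knob 199 z [0.1095 0.1348 0.1389 0.9693]
((783.7343139648438, 36.252105712890625), (394.3155517578125, 49.15428161621094), 37.802772521972656)
140 ((784.0028076171875, 35.906005859375), (394.3155517578125, 48.27821350097656), 37.802772521972656)
```

View pics/knob.png

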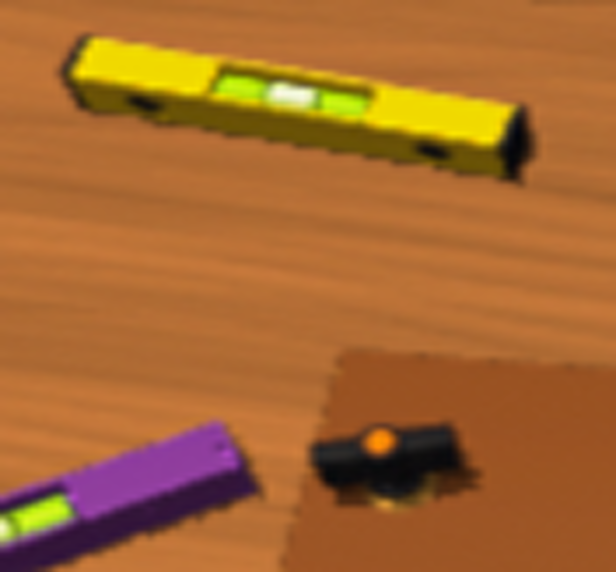

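The crop shows the level's bubble centred at (292,95). The wing knob lies nearly along the board's length, with an orange dot at its axis (381,441).

Run:
```python
from h import *
z=np.load("scene0.npz");im,d=z["im"],z["d"];P=pts("scene",d)
roi=lambda a,b,c,e:(np.s_[int(c/1.25):int(e/1.25),int(a/1.25):int(b/1.25)])
for n,b,lo,hi in(("level",(255,365,215,262),.031,.06),("knob",(300,350,300,340),.128,.15)):
    r=roi(*b);Q=P[r][(d[r]>0)&(P[r][...,2]>lo)&(P[r][...,2]<hi)]
    R=cv2.minAreaRect((Q[:,:2]*1000).astype(np.float32));print(n,len(Q),R,Q.mean(0).round(4));print(cv2.boxPoints(R).round(0).tolist())
    e=np.linalg.eigh(np.cov(Q[:,:2].T))[1][:,1];print("axis deg",np.degrees(np.arctan2(e[1],e[0])))
# all bystanders heights for collision
for n,b in(("brush",(440,525,245,285)),("case",(520,620,325,410)),("purple",(200,302,310,370)),("tumbler",(155,215,255,310))):
    r=roi(*b);Q=P[r][(d[r]>0)&(P[r][...,2]>.015)];print(n,np.percentile(Q,[3,97],axis=0).round(3).tolist())
c=calibration("wrist");T=np.array(c["world_from_camera"]);o=get_obs()
from scipy.spatial.transform import Rotation as S
Rt=S.from_quat(o["tool_rot"]).as_matrix();print("tool axes x,y,z in world cols\n",Rt.round(3));print("cam in tool",(Rt.T@(T[:3,3]-o["ee_pos"])).round(3),"\n",(Rt.T@T[:3,:3]).round(3),c["vfov"],c["cx"],c["cy"])
```

```text
level 489 ((405.7595520019531, -195.88296508789062), (198.95758056640625, 29.400938034057617), 86.55744171142578) [ 0.407  -0.1959  0.0353]
[[385.0, -294.0], [414.0, -296.0], [426.0, -97.0], [397.0, -96.0]]
axis deg 86.54094710714338
knob 125 ((635.9907836914062, -78.96853637695312), (15.421663284301758, 49.424617767333984), 28.768985748291016) [ 0.6366 -0.0779  0.136 ]
[[617.0, -61.0], [641.0, -104.0], [655.0, -97.0], [631.0, -54.0]]
axis deg 111.71877142384004
brush [[0.389, 0.145, 0.016], [0.43, 0.295, 0.046]]
case [[0.567, 0.344, 0.024], [0.67, 0.483, 0.053]]
purple [[0.61, -0.314, 0.017], [0.73, -0.164, 0.039]]
tumbler [[0.551, -0.448, 0.021], [0.618, -0.379, 0.1]]
tool axes x,y,z in world cols
 [[ 0.961  0.275 -0.   ]
 [ 0.275 -0.961  0.001]
 [ 0.    -0.001 -1.   ]]
cam in tool [ 0.07  -0.    -0.071] 
 [[-0.001 -0.962 -0.273]
 [ 1.    -0.001 -0.   ]
 [-0.    -0.273  0.962]] 65.70646984690485 314.8739149772201 198.03697460762012
```

```bash
python3 -m inch '{"delta_pos":[[337,-250,100],[337,-250,100],[337,-250,100],[337,-250,100],[337,-250,100],[337,-250,100],[337,-250,100],[337,-250,100]],"twist":[-70,-70,-70,-70,-70,-70,-70,-70]}' 100 40; python3 -m inch '{"delta_pos":[[0,0,0],[0,0,0]],"twist":[0,0]}'
```

```text
time_s: 0.9
ee_pos: [0.3888, -0.2181, 0.2107]
tool_rot: [0.737, 0.676, 0.0, 0.0]
ft_force: [0.5, -0.2, -0.0]
finger_gap: 0.0854
time_s: 1.1
ee_pos: [0.3883, -0.2191, 0.2109]
tool_rot: [0.738, 0.674, -0.0, -0.0]
ft_force: [-0.2, -0.3, 0.3]
finger_gap: 0.0854
```

```bash
cat >> h.py <<'E'
from scipy.spatial.transform import Rotation as S
def wcast(c,uv,z):
    uv=np.atleast_2d(np.asarray(uv,float)); F=f(c); a=(uv-[c["cx"],c["cy"]])/F; r=np.linalg.norm(a,axis=1)+1e-9
    D=np.c_[a*(np.sin(r)/r)[:,None],np.cos(r)]; T=np.array(c["world_from_camera"]); D=D@T[:3,:3].T
    return T[:3,3]+D*((z-T[2,3])/D[:,2])[:,None]
def pcast(c,uv,z):
    uv=np.atleast_2d(np.asarray(uv,float)); D=np.c_[(uv-[c["cx"],c["cy"]])/f(c),np.ones(len(uv))]; T=np.array(c["world_from_camera"]); D=D@T[:3,:3].T
    return T[:3,3]+D*((z-T[2,3])/D[:,2])[:,None]
def togo(p,yaw_y):
    o=get_obs();R=S.from_quat(o["tool_rot"]).as_matrix();y=np.degrees(np.arctan2(R[1,1],R[0,1]))
    t=(y-yaw_y+90)%180-90
    print("ee",np.round(o["ee_pos"],4),"yawY",y.round(2),"delta mm",(R.T@(np.array(p)-o["ee_pos"])*1000).round(1),"twist",round(t,2))
E
python3 - <<'E'
from h import *
c=calibration("wrist");im,d=snapshot("wrist");save("w1",im,1.25)
hsv=cv2.cvtColor(im,cv2.COLOR_RGB2HSV)
m=cv2.inRange(hsv,(24,150,150),(34,255,255));n,l,s,ce=cv2.connectedComponentsWithStats(m)
print(s[1:][s[1:,4]>100].tolist())
v,u=np.nonzero(m); Q=wcast(c,np.c_[u,v],.036)[:,:2]*1000
R=cv2.minAreaRect(Q.astype(np.float32));print(R,cv2.boxPoints(R).round(0).tolist())
E
```

```text
[[316, 52, 32, 24, 121], [321, 244, 29, 31, 711]]
((541.0153198242188, -206.140625), (190.60604858398438, 294.3931884765625), 86.22671508789062) [[388.0, -292.0], [682.0, -311.0], [694.0, -121.0], [400.0, -101.0]]
```

View pics/w1.png

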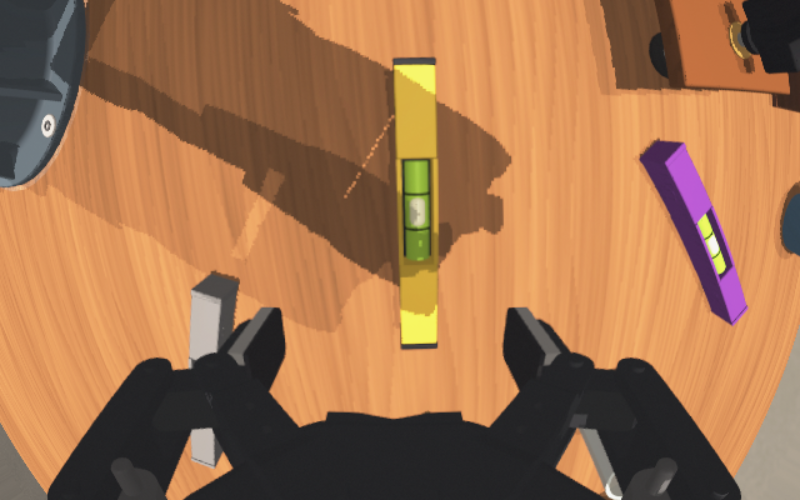

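The wrist view shows the level's top face running from (394,58)–(435,58) to (402,348)–(437,348), with the vial at (417,210).

Run:
```python
from h import *
c=calibration("wrist")
Q=wcast(c,np.array([[394,58],[435,58],[402,348],[437,348],[417,210]])/1.25,.036)*1000
print(Q.round(1).tolist()); a=Q[:2].mean(0);b=Q[2:4].mean(0);ax=a-b;an=np.degrees(np.arctan2(ax[1],ax[0]));m=(a+b)/2;print("mid",m,"len",np.linalg.norm(ax),"ang",an)
togo([m[0]/1000,m[1]/1000,.078],an-90)
```

```text
[[400.3, -97.7, 36.0], [425.9, -99.6, 36.0], [387.6, -296.6, 36.0], [413.1, -299.3, 36.0], [405.9, -196.4, 36.0]]
mid [ 406.70657754 -198.27157384   36.        ] len 199.7154444233004 ang 86.34941719308435
ee [ 0.3879 -0.22    0.2111] yawY -5.3 delta mm [ 23.4  16.8 133.1] twist -1.65
```

```bash
python3 -m inch '{"delta_pos":[[23,17,20],[23,17,60],[23,17,100],[23,17,130],[23,17,133],[23,17,133]],"twist":[-1.6,-1.6,-1.6,-1.6,-1.6,-1.6]}' 60
python3 - <<'E'
from h import *
togo([.4063,-.1978,.078],86.4-90)
E
```

```text
time_s: 1.75
ee_pos: [0.4067, -0.1995, 0.0785]
tool_rot: [0.73, 0.683, -0.0, -0.0]
ft_force: [-0.3, -0.2, 1.8]
finger_gap: 0.0514
ee [ 0.4067 -0.1995  0.0785] yawY -3.81 delta mm [ 1.7 -0.5  0.5] twist -0.21
```

```bash
python3 -m inch '{"delta_pos":[[0,0,0],[0,0,0],[0,0,0],[0,0,0],[0,0,0],[0,0,0],[0,0,-20],[0,0,-60]],"twist":[0,0,0,0,0,0,0,0]}' 0 40; python3 -m inch '{"delta_pos":[[0,0,-50],[0,0,-100],[0,0,-105]],"twist":[0,0,0]}'
python3 - <<'E'
from h import *
togo([.6215,.1154,.24],4.0)
E
```

```text
time_s: 2.55
ee_pos: [0.4061, -0.1981, 0.1381]
tool_rot: [0.73, 0.684, -0.0, -0.002]
ft_force: [0.4, -0.3, -3.0]
finger_gap: 0.0254
time_s: 2.85
ee_pos: [0.4086, -0.1994, 0.2493]
tool_rot: [0.729, 0.684, 0.001, 0.005]
ft_force: [1.2, -0.6, -4.9]
finger_gap: 0.0256
ee [ 0.4086 -0.1994  0.2493] yawY -3.67 delta mm [327.9 192.2   9.5] twist -7.67
```

```bash
python3 -m inch '{"delta_pos":[[40,24,0],[80,48,0],[120,72,2],[160,95,4],[200,118,6],[240,141,8],[280,165,8],[305,180,8]],"twist":[-1,-2,-3,-4,-5,-6,-7,-7.7]}'; python3 -m inch '{"delta_pos":[[23,12,0],[23,12,0],[23,12,0]],"twist":[0,0,0]}'
python3 - <<'E'
from h import *
togo([.6215,.1154,.24],4.0)
o=get_obs();print(np.round(o["ft_force"],1),o["finger_gap"])
im,d=snapshot("scene");save("s2",im[150:340,220:440],2.7)
E
```

```text
time_s: 3.65
ee_pos: [0.6069, 0.097, 0.2345]
tool_rot: [0.681, 0.732, 0.0, -0.0]
ft_force: [0.1, -0.2, -3.9]
finger_gap: 0.0252
time_s: 3.95
ee_pos: [0.616, 0.1182, 0.2344]
tool_rot: [0.682, 0.732, -0.001, -0.0]
ft_force: [-0.5, -0.8, -4.0]
finger_gap: 0.0254
ee [0.616  0.1182 0.2344] yawY 4.08 delta mm [-3.2  5.3 -5.6] twist 0.08
[-0.5 -0.8 -4. ] 0.02543226321361684
```

View pics/s2.png

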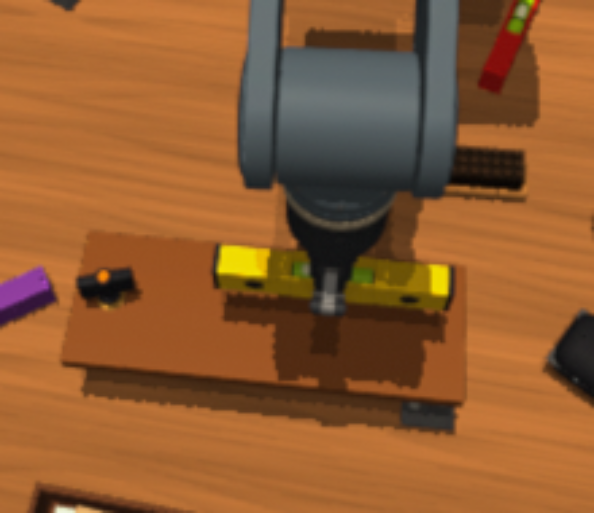

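```bash
python3 -m inch '{"delta_pos":[[-2,5,20],[-3,5,45],[-3,5,58],[-3,5,61],[-3,5,61]],"twist":[0,0,0,0,0]}'; python3 -m inch '{"delta_pos":[[0,0,1.5],[0,0,2.5],[0,0,2.5]],"twist":[0,0,0]}'
```

```text
time_s: 4.5
ee_pos: [0.6218, 0.1151, 0.1744]
tool_rot: [0.682, 0.731, -0.0, -0.0]
ft_force: [0.5, 0.0, -2.6]
finger_gap: 0.025
time_s: 4.8
ee_pos: [0.6219, 0.1155, 0.1721]
tool_rot: [0.682, 0.732, 0.0, 0.0]
ft_force: [0.4, -0.5, -3.8]
finger_gap: 0.0254
```

```bash
python3 -m inch '{"delta_pos":[[0,0,1],[0,0,1.5],[0,0,1.5]],"twist":[0,0,0]}'; python3 -m inch '{"delta_pos":[[0,0,0.7],[0,0,0.7]],"twist":[0,0]}';python3 -m inch '{"delta_pos":[[0,0,0.7],[0,0,0.7]],"twist":[0,0]}'
```

```text
time_s: 5.1
ee_pos: [0.622, 0.1154, 0.1709]
tool_rot: [0.682, 0.732, 0.0, 0.0]
ft_force: [-2.6, -2.4, 3.9]
finger_gap: 0.0255
time_s: 5.3
ee_pos: [0.622, 0.1154, 0.1708]
tool_rot: [0.682, 0.732, 0.0, 0.0]
ft_force: [-4.3, -2.2, 11.2]
finger_gap: 0.0256
time_s: 5.5
ee_pos: [0.622, 0.1154, 0.1708]
tool_rot: [0.682, 0.732, 0.0, 0.0]
ft_force: [-7.3, -3.6, 18.2]
finger_gap: 0.0252
```

```bash
python3 -m inch '{"delta_pos":[[0,0,-1.2],[0,0,-1.2],[0,0,-1.2]],"twist":[0,0,0]}'; python3 -m inch '{"delta_pos":[[0,0,0],[0,0,0],[0,0,0],[0,0,0]],"twist":[0,0,0,0]}' 60; python3 -m inch '{"delta_pos":[[0,0,-30],[0,0,-65],[0,0,-90],[0,0,-90]],"twist":[0,0,0,0]}'
python3 - <<'E'
from h import *
togo([.636,-.079,.25],24)
E
```

```text
time_s: 5.8
ee_pos: [0.6221, 0.1154, 0.1708]
tool_rot: [0.682, 0.732, 0.0, 0.0]
ft_force: [-3.8, -2.7, 9.4]
finger_gap: 0.025
time_s: 6.2
ee_pos: [0.6218, 0.1155, 0.1698]
tool_rot: [0.682, 0.732, -0.0, -0.0]
ft_force: [-0.2, 0.9, 0.4]
finger_gap: 0.0512
time_s: 6.6
ee_pos: [0.623, 0.1157, 0.2637]
tool_rot: [0.682, 0.732, 0.002, 0.002]
ft_force: [0.5, -0.6, 0.4]
finger_gap: 0.0511
ee [0.623  0.1157 0.2637] yawY 4.03 delta mm [-195.1   -0.8   13.7] twist -19.97
```

```bash
python3 -m inch '{"delta_pos":[[-35,0,0],[-75,0,0],[-115,0,0],[-155,0,0],[-185,0,0],[-195,0,0],[-195,0,0]],"twist":[-4,-8,-12,-16,-20,-20,-20]}' 70
python3 - <<'E'
from h import *
c=calibration("wrist");togo([.636,-.079,.25],24)
im,d=snapshot("wrist");i2,d2=snapshot("scene")
np.savez("w3.npz",im=im,s=i2,d2=d2,d=d)
save("w3",np.vstack([im,cv2.resize(i2[150:340,220:440],(640,553))])[:940],.62)
E
```

```text
time_s: 7.3
ee_pos: [0.6353, -0.0799, 0.2591]
tool_rot: [0.546, 0.838, -0.0, -0.001]
ft_force: [-0.5, 0.1, -0.3]
finger_gap: 0.0599
ee [ 0.6353 -0.0799  0.2591] yawY 23.85 delta mm [0.5 1.1 9.1] twist -0.15
```

View pics/w3.png

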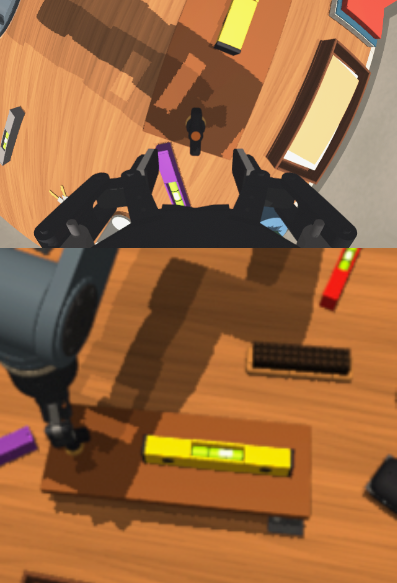

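The wrist view shows the wings running vertically from (195,108) to (195,155), lined up with the jaws. The level stands on the board with its bubble towards the hinge end. I'll check the knob centre and the bubble numerically.

```bash
cat >> h.py <<'E'
def bubble(im,vis=None):
    # bubble offset in mm along level from vial window, scene cam; + toward hinge
    c=calibration("scene"); T=np.array(c["world_from_camera"]); g0=np.array([.622,.1154,.125])
    hsv=cv2.cvtColor(im,cv2.COLOR_RGB2HSV); F=f(c)
    def pr(p): q=np.linalg.inv(T)@np.r_[p,1]; return q[:2]/q[2]*F+[c["cx"],c["cy"]]
    u0,v0=pr(g0); u0,v0=int(u0),int(v0); s=np.s_[v0-22:v0+23,u0-45:u0+46]; H=hsv[s]
    win=lambda m:np.argwhere(m)[:,::-1]+[u0-45,v0-22]
    green=win((H[...,0]>34)&(H[...,0]<70)&(H[...,1]>110)&(H[...,2]>50)); white=win((H[...,1]<110)&(H[...,2]>150))
    yd=np.array([-.0698,.9976])
    t=lambda uv:(pcast(c,uv,.125)[:,:2]-g0[:2])@yd*1000
    tg,tw=t(green),t(white); print("n",len(tg),len(tw),"green",np.percentile(tg,[1,99]).round(1),"white",np.percentile(tw,[3,50,97]).round(1),"off",(np.percentile(tw,[3,97]).mean()-(tg.min()+tg.max())/2).round(2))
    if vis: save(vis,im[s],8)
E
python3 - <<'E'
from h import *
z=np.load("w3.npz");im=z["im"];c=calibration("wrist")
hsv=cv2.cvtColor(im,cv2.COLOR_RGB2HSV);r=np.s_[160:260,280:350]
m=cv2.inRange(hsv[r],(3,120,60),(18,255,255));n,l,s,ce=cv2.connectedComponentsWithStats(m);print([(s[i].tolist(),ce[i]) for i in range(1,n) if s[i,4]>15])
b=(cv2.cvtColor(im,cv2.COLOR_RGB2GRAY)[r]<45).astype(np.uint8);n,l,s,ce=cv2.connectedComponentsWithStats(b);i=1+np.argmax(s[1:,4]);print(s[i],ce[i])
v,u=np.nonzero(l==i);Q=wcast(c,np.c_[u+280,v+160],.137)[:,:2]*1000;print(cv2.minAreaRect(Q.astype(np.float32)))
print(wcast(c,[[196/.62,134/.62]],.14))
bubble(z["s"],"bub1")
E
```

```text
[([0, 0, 70, 100, 5370], array([34.39608939, 48.95493482])), ([28, 52, 16, 15, 202], array([35.2970297 , 59.01980198]))]
[  21   14   30   77 1346] [35.30014859 49.12778603]
((634.7835083007812, -73.84781646728516), (18.990705490112305, 53.00560760498047), 23.931964874267578)
[[ 0.63546487 -0.07435942  0.14      ]]
n 74 28 green [-31.5  35. ] white [ 4.1 13.3 20.5] off 10.62
```

View pics/bub1.png

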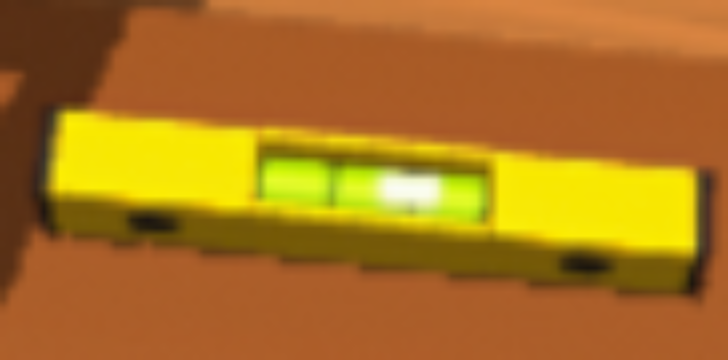

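The bubble sits about 10.6 mm towards the hinge. That calls for about 2.0 rad (115°) clockwise, which agrees with the measured board slope of 8.7 mrad. I'll go down onto the knob.

```bash
python3 -m inch '{"delta_pos":[[3,0,25],[3,0,55],[3,0,75],[3,0,77],[3,0,77]],"twist":[0,0,0,0,0]}' 60; python3 -m inch '{"delta_pos":[[0,0,0],[0,0,0],[0,0,0],[0,0,0],[0,0,0],[0,0,0]],"twist":[0,0,0,0,0,0]}' 0 25
python3 - <<'E'
from h import *
togo([.635,-.077,.182],24)
E
```

```text
time_s: 7.9
ee_pos: [0.6344, -0.0752, 0.1831]
tool_rot: [0.544, 0.839, -0.0, -0.0]
ft_force: [-0.1, 0.1, 0.9]
finger_gap: 0.0512
time_s: 8.5
ee_pos: [0.634, -0.0767, 0.1841]
tool_rot: [0.544, 0.839, -0.0, 0.0]
ft_force: [-4.5, -1.0, 6.8]
finger_gap: 0.0118
ee [ 0.634  -0.0767  0.1841] yawY 24.03 delta mm [-0.7  0.7  2.1] twist 0.03
```

```bash
python3 -m inch '{"delta_pos":[[0,0,0],[0,0,0],[0,0,0],[0,0,0],[0,0,0],[0,0,0],[0,0,0],[0,0,0]],"twist":[8,16,24,32,40,48,55,55]}'
python3 - <<'E'
from h import *
o=get_obs();togo([.635,-.077,.182],24);print(np.round(o["wrist_torque"],2))
E
```

```text
time_s: 9.3
ee_pos: [0.6362, -0.0768, 0.1842]
tool_rot: [0.871, 0.491, 0.002, 0.002]
ft_force: [12.9, -2.2, -4.2]
finger_gap: 0.0118
ee [ 0.6362 -0.0768  0.1842] yawY -31.23 delta mm [-0.8 -0.9  2.2] twist -55.23
[-0.34 -1.53 -0.01]
```

```bash
python3 -m inch '{"delta_pos":[[0.3,1.5,0],[0.3,1.5,0],[0.3,1.5,0],[0.3,1.5,0],[0.3,1.5,0],[0.3,1.5,0],[0.3,1.5,0],[0.3,1.5,0]],"twist":[8,16,24,32,40,48,56,56]}'; python3 -m inch '{"delta_pos":[[0,0,0],[0,0,0],[0,0,0],[0,0,0],[0,0,0],[0,0,0],[0,0,0],[0,0,0]],"twist":[0,0,0,0,0,0,0,0]}';  python3 - <<'E'
from h import *
o=get_obs();togo([.635,-.077,.182],24);print(np.round(o["wrist_torque"],2))
im,d=snapshot("scene");bubble(im,"bub2")
E
```

```text
time_s: 10.1
ee_pos: [0.6376, -0.0789, 0.1842]
tool_rot: [1.0, 0.024, 0.003, 0.002]
ft_force: [11.7, -12.7, -5.1]
finger_gap: 0.0117
time_s: 10.9
ee_pos: [0.6376, -0.0789, 0.1842]
tool_rot: [1.0, 0.026, 0.003, 0.002]
ft_force: [12.2, -13.5, -5.8]
finger_gap: 0.0117
ee [ 0.6376 -0.0789  0.1842] yawY -87.01 delta mm [-2.6 -2.   2.1] twist 68.99
[-1.76 -1.61 -0.02]
n 79 28 green [-29.6  35. ] white [-5.5  2.7 11.1] off 0.15
```

```bash
python3 -m inch '{"delta_pos":[[1.2,1.3,0],[1.2,1.3,0]],"twist":[0,0]}';  python3 -m inch '{"delta_pos":[[0,0,0],[0,0,0],[0,0,0],[0,0,0],[0,0,0]],"twist":[0,0,0,0,0]}' 60; python3 -m inch '{"delta_pos":[[0,0,-35],[0,0,-75],[0,0,-90],[0,0,-90],[0,0,-90],[0,0,-90],[0,0,-90],[0,0,-90]],"twist":[0,0,0,0,0,0,0,0]}' 100
python3 - <<'E'
from h import *
im,d=snapshot("scene");bubble(im,"bub3");np.savez("s3.npz",im=im,d=d)
P=pts("scene",d);hsv=cv2.cvtColor(im,cv2.COLOR_RGB2HSV)
m=cv2.inRange(hsv,(22,150,120),(33,255,255))>0;Q=P[m&(d>0)&(P[...,2]>.115)];Q=Q[(Q[:,0]>.57)&(Q[:,0]<.67)]
print(Q.mean(0),np.percentile(Q[:,2],[5,50,95]),cv2.minAreaRect((Q[:,:2]*1000).astype(np.float32)))
togo([.622,.1154,.25],94)
E
```

```text
time_s: 11.15
ee_pos: [0.638, -0.0791, 0.1842]
tool_rot: [1.0, 0.026, 0.002, 0.001]
ft_force: [4.4, -6.3, 1.7]
finger_gap: 0.0113
time_s: 11.65
ee_pos: [0.6369, -0.0779, 0.1829]
tool_rot: [1.0, 0.027, -0.0, -0.0]
ft_force: [-0.4, 1.2, 0.4]
finger_gap: 0.0513
time_s: 12.45
ee_pos: [0.6368, -0.078, 0.272]
tool_rot: [1.0, 0.026, -0.001, -0.0]
ft_force: [-0.8, 0.3, -0.5]
finger_gap: 0.0858
n 71 28 green [-29.7  35. ] white [-5.5  2.7 11.1] off 0.15
[0.62377054 0.11799653 0.12643294] [0.11886856 0.12735876 0.12995605] ((622.3489990234375, 117.48301696777344), (27.241283416748047, 192.2191162109375), 4.12270450592041)
ee [ 0.6368 -0.078   0.2722] yawY -86.97 delta mm [  -4.6 -193.9   22.3] twist -0.97
```

View pics/bub3.png

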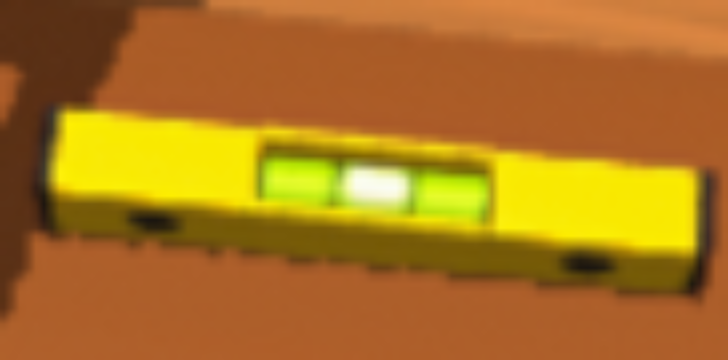

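The bubble sits between its lines, with an offset of about 0.15 mm. Next I straddle the vial with the open fingers along the level and press.

```bash
python3 -m inch '{"delta_pos":[[-4,-40,0],[-5,-80,0],[-5,-120,10],[-5,-160,20],[-5,-190,22],[-5,-196,22],[-5,-196,22]],"twist":[-1,-1,-1,-1,-1,-1,-1]}'
python3 - <<'E'
from h import *
togo([.622,.1175,.196],94)
E
```

```text
time_s: 13.2
ee_pos: [0.6215, 0.118, 0.2508]
tool_rot: [0.999, 0.036, -0.0, 0.0]
ft_force: [0.6, -0.3, -0.0]
finger_gap: 0.0853
ee [0.6215 0.118  0.2508] yawY -85.88 delta mm [ 0.4  0.5 54.8] twist 0.12
```

```bash
python3 -m inch '{"delta_pos":[[0,0,25],[0,0,45],[0,0,53],[0,0,54],[0,0,54]],"twist":[0,0,0,0,0]}'; python3 -m inch '{"delta_pos":[[0,0,2],[0,0,3],[0,0,3]],"twist":[0,0,0]}'
python3 - <<'E'
from h import *
im,d=snapshot("wrist");save("w4",im,1.25)
E
```

```text
time_s: 13.7
ee_pos: [0.6221, 0.1168, 0.1977]
tool_rot: [0.999, 0.035, 0.0, -0.0]
ft_force: [0.3, -0.8, -0.1]
finger_gap: 0.0858
time_s: 14.0
ee_pos: [0.6217, 0.1174, 0.1943]
tool_rot: [0.999, 0.035, 0.0, -0.0]
ft_force: [0.2, -0.6, -0.2]
finger_gap: 0.0853
```

View pics/w4.png

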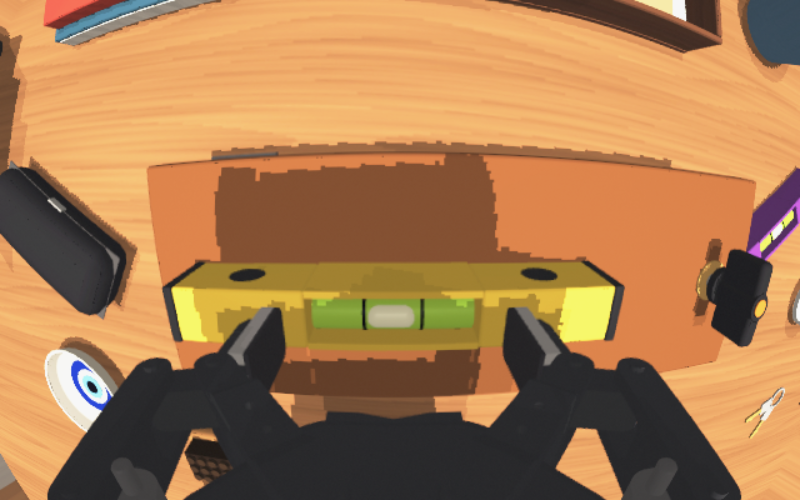

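The wrist view shows the fingers over the solid top on both sides of the window, at (270,310) and (520,310). The bubble at (391,315) lies between the lines at 364 and 422. I'll press down in small steps.

```bash
python3 -m inch '{"delta_pos":[[0,0,1.5],[0,0,3],[0,0,3]],"twist":[0,0,0]}'; python3 -m inch '{"delta_pos":[[0,0,1],[0,0,1.5],[0,0,1.5]],"twist":[0,0,0]}';python3 -m inch '{"delta_pos":[[0,0,1],[0,0,1]],"twist":[0,0]}'
```

```text
time_s: 14.35
ee_pos: [0.6215, 0.1174, 0.1907]
tool_rot: [0.999, 0.035, -0.0, 0.0]
ft_force: [0.3, 0.4, 0.3]
finger_gap: 0.0856
time_s: 14.65
ee_pos: [0.6216, 0.1174, 0.1893]
tool_rot: [0.999, 0.035, -0.0, 0.0]
ft_force: [0.3, 0.6, -1.1]
finger_gap: 0.0853
time_s: 14.85
ee_pos: [0.6216, 0.1174, 0.1883]
tool_rot: [0.999, 0.035, -0.0, -0.0]
ft_force: [-0.4, -0.3, -0.1]
finger_gap: 0.0857
```

```bash
for i in 1 2 3; do python3 -m inch '{"delta_pos":[[0,0,0.8],[0,0,0.8]],"twist":[0,0]}'|egrep 'pos|ft'; done
```

```text
ee_pos: [0.6216, 0.1174, 0.1875]
ft_force: [-0.3, -1.1, 0.2]
ee_pos: [0.6216, 0.1174, 0.1874]
ft_force: [-2.4, -1.3, 4.7]
ee_pos: [0.6217, 0.1174, 0.1874]
ft_force: [-5.0, -0.7, 12.3]
```

```bash
python3 -m inch '{"delta_pos":[[-0.5,0,-0.2],[-0.5,0,-0.2],[-0.5,0,-0.2],[-0.5,0,-0.2],[-0.5,0,-0.2],[-0.5,0,-0.2],[-0.5,0,-0.2],[-0.5,0,-0.2]],"twist":[0,0,0,0,0,0,0,0]}'; python3 -m inch '{"delta_pos":[[0,0,0],[0,0,0],[0,0,0],[0,0,0],[0,0,0],[0,0,0],[0,0,0],[0,0,0]],"twist":[0,0,0,0,0,0,0,0]}'
python3 - <<'E'
from h import *
o=get_obs();print(np.round(o["wrist_torque"],2))
im,d=snapshot("wrist");save("w5",im[190:310,200:440],3)
E
```

```text
time_s: 16.25
ee_pos: [0.6216, 0.1174, 0.1874]
tool_rot: [0.999, 0.035, 0.001, -0.0]
ft_force: [-2.6, -1.1, 8.8]
finger_gap: 0.0858
time_s: 17.05
ee_pos: [0.6216, 0.1174, 0.1874]
tool_rot: [0.999, 0.035, 0.001, -0.0]
ft_force: [-1.7, -1.0, 7.3]
finger_gap: 0.0855
[0.13 0.36 0.06]
```

View pics/w5.png

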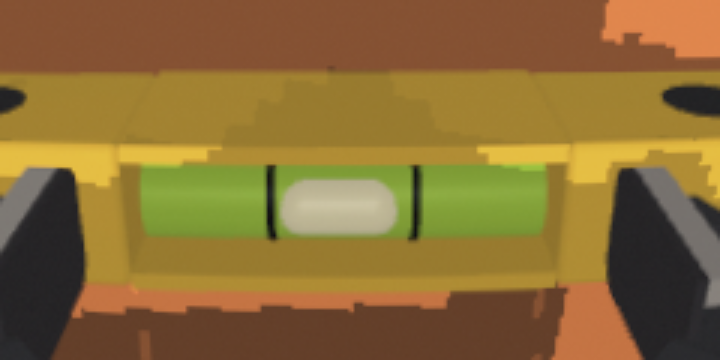

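The bubble (280–398) lies between the lines at 272 and 416, about 0.8 mm off the middle. I'll add a touch more push and confirm that it stays steady.

```bash
python3 -m inch '{"delta_pos":[[0,0,0.3],[0,0,0.3],[0,0,0.3],[0,0,0.3],[0,0,0.3],[0,0,0.3],[0,0,0.3],[0,0,0.3]],"twist":[0,0,0,0,0,0,0,0]}'; python3 -m inch '{"delta_pos":[[0,0,0],[0,0,0],[0,0,0],[0,0,0],[0,0,0],[0,0,0],[0,0,0],[0,0,0]],"twist":[0,0,0,0,0,0,0,0]}'
python3 - <<'E'
from h import *
im,d=snapshot("wrist");r=im[248:268,285:345]  # vial
save("w6",im[190:310,200:440],3)
i2,_=snapshot("scene");save("s6",i2,1.25)
E
```

```text
time_s: 17.9
ee_pos: [0.6216, 0.1174, 0.1874]
tool_rot: [0.999, 0.035, 0.001, -0.0]
ft_force: [-2.9, -0.9, 10.2]
finger_gap: 0.0853
time_s: 18.7
ee_pos: [0.6216, 0.1174, 0.1874]
tool_rot: [0.999, 0.035, 0.001, -0.0]
ft_force: [-3.3, -0.9, 11.2]
finger_gap: 0.0852
```

View pics/w6.png

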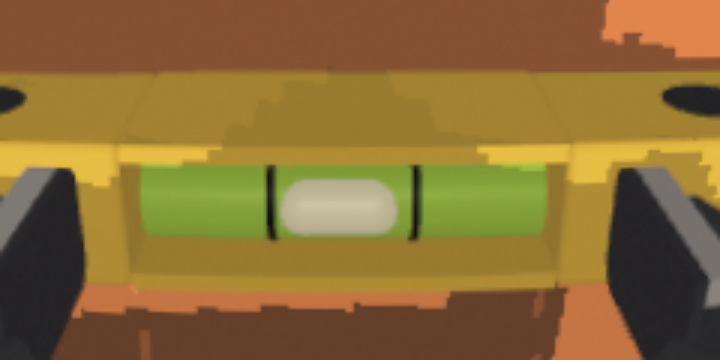

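View pics/s6.png

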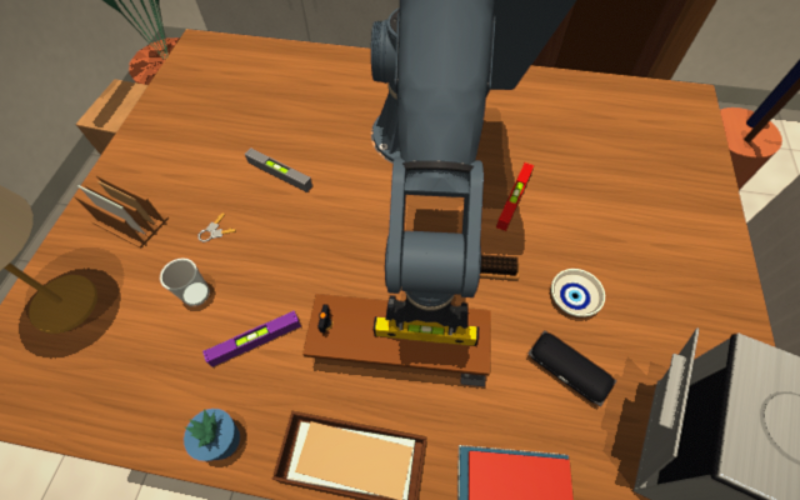

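The bubble has not moved and still lies between its lines, and the push is steady at about 11 N. The other things are where they were and the knob is free, so I hand in.

```bash
python3 -c "
from cell import *
print(hand_in())"
```

```text
the job is handed in; nothing more can be done
None
```

The board is level, and the job is handed in with the fingers still pressing on the spirit level and the knob let go.

I set the yellow level along the board and let go of it. The bubble then sat about 10.6 mm off towards the hinge, so I wound the wing knob about 111° clockwise and released it. I then pressed the level flat with the open fingers, one on the solid top either side of the vial.

- **Bubble:** it rests between its lines, unchanged when I pressed a little harder. The scene camera put it 0.15 mm off the middle before pressing. The wrist camera put it about 0.8 mm off towards one end, both before and while pressing. Both are within the 2 mm allowed.
- **Push:** about 11 N downwards at the last reading, with about 3 N sideways. It had been about 7 N before I added a little.
- **Other things:** the last scene picture, compared by eye with the first, showed nothing moved; the arm partly hid the brush.
- **Time:** about 19 s of the 66 s allowed.

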